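Fit the long rod into the model surveyor

ROBOT

A 7-joint arm with a two-finger parallel gripper is mounted at the origin on a cart in front of the work surface, level with it; the furniture and walls round the work are solid. World frame = base frame: x ahead of the robot, y to its left, z up, the work surface at z = 0. Lengths are in m, angles in rad, forces in N, time in s.
With the tool pointing down it reaches from about 0.425 to 0.875 m from the base axis. Payload 8.4 kg.
Tool frame: the origin (TCP) lies midway between the tips of the shut fingers; the grasp point (between the pads) lies 19 mm behind it (bot.pinch_z is the distance from the TCP to the grasp point, in m); z points along the fingers, y is the line along which they close (so a half turn about z gives the same grasp; the last joint's range is limited). The gripper opens to 87 mm and grips with 3 to 60 N. Pads are 19 mm wide; open, the fingers measure 117 mm over their backs; the gripper's body (75 mm by 190 mm) begins 51 mm behind the grasp point.
Start: joints at [-1.438, 0.333, 0.04, 1.465, -0.013, 1.343, -0.059], TCP at [0.149, 0.633, 0.223] pointing down, gripper open.
Joint ranges: [-2.58, 2.58], [-0.38, 2.09], [-1.3, 1.39], [0.25, 2.4], [-1.5, 4.64], [0.08, 2.09], [-2.65, 2.65]. Speed limits (rad/s): [2.22, 2.22, 2.79, 2.79, 3.14, 3.14, 3.14].

INTERFACE

Orientations are given as [roll, pitch, yaw] about the fixed x, y, z axes, in that order (R = Rz(yaw) Ry(pitch) Rx(roll)).
In Python, from rig import sense, vision, order, bot gives the robot as it stands.
- The arm moves only by the tool send_rows, never from a script. Its argument "plan" is a list that holds one entry, the list of rows, each a list of 5 numbers: the closure, from 0 (fully open) to 1 (shut), then the shift along the tool's x, y, z in mm, then the turn about the tool's z in rad. In form: [[[jaw, x, y, z, spin], ...]]. A call has exactly 5 rows; each row is the pose to reach, as a shift and turn from the pose commanded when the call began, along the tool's axes at that moment; what a row does not reach only later rows make up. A row lasts 1/10 s, in which the tool goes at most 50 mm and 8.59 degrees, less where a joint would pass 70% of its speed; a pose out of reach is approached as far as the arm can. A call with a gripper value outside its range is refused whole. The fingers move at their own pace and stop on an object; "force" is the grip in N (left out, the last holds). Time passes only in rows, so rows that repeat a pose let the fingers close, or fill a call up. It gives the time, the measured TCP pose, the force, the opening and the grip force at its end, in the units of the state.
- sense(): the state, without advancing time (a new reading comes with each control period).
- vision.get_image(name): name is "scene" or "top" or "wrist"; returns a dict with "pixels" (480x640x3 uint8, red, green, blue), "depth" (480x640 float32, m along the optical axis (not along the pixel's ray), 0 where there is no reading), "intrinsics" (3x3 intrinsics, pixels), "extrinsics" (4x4, takes a point from world to camera coordinates); the wrist camera has in their place "T_tool_cam" (4x4, takes a point from camera to tool coordinates, whose origin is the TCP and whose axes are the flange's). Camera axes: x right, y down, z forward; pixel columns grow to the right and rows downward; lengths in m; the calibration is good to about 2 mm. A picture is of the moment at which its call begins: read the wrist's pose just before it.
- order.hand_in(): hands the job in; it is judged then, once.
The state is a dict: "t": time; "joints": joint angles; "qd": joint speeds; "joint_torque": joint torques, N m; "tcp_pos": TCP position; "tool_rot": TCP orientation; "force": force on the tool from outside, world axes, zero at the start; "torque": the same for the moment, N m; "width": finger opening in m; "finger_force": force on a finger pad.
Only numpy, scipy, OpenCV 4.12 (cv2) and the standard library are available. Lean on these libraries where they do the work, as an engineer would, in place of code of your own. Each camera call takes 0.05 s, during which the arm holds its last target. There are 200 camera calls.

TASK

Swing up the small keeper lever that lies over the upper bore of the model surveyor, then take the long rod (the taller of the two in the wooden block) by its grip and thread it down through both bushings. Finish while still holding it there, upright and still, its tip out below the lower bushing and its grip about 15 mm above the upper one, not resting on it. Leave the lever up, and the short rod, the plaster casts and the other things where they are.

Things in the scene. Friction and masses are not known exactly. Their poses are not given: they have to be found in the camera images.
- surveyor: Grey and steel model surveyor stand, fixed. Origin: underside of its base, straight below the bore axis; z up, +x from the bore to the column. Base 115x100x8 mm; steel column, 18 mm diameter, 52 mm behind the bore axis, top at 150 mm. Two arms carry brass bushings on one vertical axis (x = y = 0), at heights 68 to 84 and 125 to 145 mm; bores 12 mm, housings 31 mm in diameter.
- upper_bore (a point): Centre of the mouth (top) of the upper bushing, 145 mm above the table; axes as the surveyor's.
- lower_bore (a point): Centre of the bottom end of the lower bushing, 68 mm above the table; axes as the surveyor's.
- keeper (a joint): Angle of the keeper lever (rad): 0 = level, blocking the upper bore; grows as its free end swings up and back towards the column; 1.57 = straight up, stop at 2.3. Starts at 0 to 0.2. It stays where left (about 0.6 N at its knob moves it). Pivot: a pin along the surveyor's y, 22 mm behind the bore axis, 153 mm above the table, between two cheeks 17 mm wide overall.
- keeper_knob (a point): Centre of the small black roller at the free end of the keeper lever: 12 mm in diameter and 12 mm long, its length along the surveyor's y, 55 mm from the pivot; in front of the head (33 mm ahead of the bore axis) at joint 0. The lever bar is 7 mm wide and 6 mm thick.
- long_rod: The long steel rod, loose, 0.08 to 0.17 kg, standing in one of the two holes of the wooden block. Origin at its tip (lower end), z up along the rod. 146 mm long: shaft 10 mm in diameter and 106 mm long, its lowest 9 mm tapering to 4 mm; above it a round grip 18 mm in diameter and 40 mm long, whose lower face is the shoulder.
- long_rod_center (a point): Half-way along the long rod, 73 mm above its tip; the middle of its grip is 53 mm higher.
- rod_tip (a point): Tip (lower end) of the long rod.
- rod_shoulder (a point): Centre of the lower face of the long rod's grip, 106 mm above its tip.
- rod_block: Wooden block fixed to the table, 45 x 110 x 60 mm (its x, y, z), origin at the centre of its underside. Two 12 mm holes, 55 mm deep, at y = -27 and +27 mm; a rod in a hole stands with its tip 5 mm above the table, so the long rod's grip spans 111 to 151 mm above the table.
- short_rod_center (a point): Middle of the short rod, the same in make as the long one but 102 mm long in all (shaft 62 mm); it stands in the other hole, its top 107 mm above the table. It is to stay there.
- cast: White plaster dental cast, 60x73x28 mm, loose on the surveyor's base plate below the bores, its teeth up to 36 mm above the table. Origin at the centre of its underside.
- jar: Small jar with a red lid, 44 mm in diameter, 50 mm high, a bystander standing between the surveyor and the block. Origin at the centre of its underside.
- burs: Small wooden block of burs, 34x70x43 mm, a bystander at the front of the table. Origin at the centre of its underside.
- grey_cast: Blue-grey plaster cast, 56x68x26 mm, a bystander to the right of the surveyor. Origin at the centre of its underside.
- tape: Roll of masking tape lying flat, 96 mm in diameter, 25 mm high, a bystander at the front left. Origin at the centre of its underside.
- bowl: Blue mixing bowl, 100 mm in diameter, 60 mm high, a bystander to the left of the rod block. Origin at the centre of its underside.

How it is judged:
On the way, in this order (a step that is already met when the one before it is completed fails the run):
1. the keeper lever is swung up clear of the bore (value of joint keeper above 1.4 rad), for 0.2 s.
2. the long rod's tip is in the upper bushing (horizontal distance between rod_tip and upper_bore below 0.005 m and z of rod_tip in the frame of upper_bore between -0.06 and -0.004 m), for 0.02 s.
At the end, for the whole second after the job is handed in: Fingers hold the long rod, still (< 20 mm/s), upright (0.06 rad), within 5 mm of the bore axis: tip 3 mm or more below the lower bushing, shoulder 4 mm or more above the upper one. Keeper lever above 1.3 rad; short rod in its hole, within 20 mm of its start (horizontal distance between rod_tip and lower_bore below 0.005 m and horizontal distance between rod_shoulder and upper_bore below 0.005 m and z of rod_tip in the frame of lower_bore below -0.003 m and z of rod_shoulder in the frame of upper_bore above 0.004 m and angle between the z axis of long_rod and the z axis of surveyor, either way round below 0.06 rad and contact force between the fingers and long_rod above 1 N and linear speed of long_rod below 0.02 m/s and value of joint keeper above 1.3 rad and distance between short_rod_center and rod_block below 0.08 m and distance of short_rod_center from where it was at the start of the episode below 0.02 m); the arm keeps its last pose, push and grip.
It fails at once if the plaster cast on the surveyor is shoved (over 12 mm) (distance of cast from where it was at the start of the episode above 0.012 m).
It fails at once if the jar, bur block, blue-grey cast, bowl or tape is knocked away (over 30 mm) (distance of any of jar, burs, grey_cast, bowl, tape from where it was at the start of the episode above 0.03 m).
It also fails if it takes over 72 s, if anything falls off the work surface, if the arm or the gripper's body presses on something with over 40 N, if the wrist force passes 120 N, or if a joint passes its speed limit or range.

## Working session

There is one attempt and no reset: what is moved stays moved. The work goes in short steps, Python scripts to look and compute and a tool call to move; the robot and the scene stay as the last step left them, time stands still between calls to the robot, and variables do not carry over. Pictures are saved under pics/ and viewed, at most 10 in all, crops included, and the job is handed in when it is done.

Besides the shell and the picture viewer there is one more tool, called after "Emit:" as name(argument=value, ...) on one line, values as JSON. send_rows: Moves the arm, as the interface text tells. Its arguments: {"type":"object","properties":{"plan":{"type":"array","items":{"type":"array","items":{"type":"array","items":{"type":"number"}}}},"force":{"type":"number"}},"required":["plan"]}

```bash
ls; mkdir -p pics; cat > h.py <<'E'
from rig import sense, vision, order, bot
import numpy as np, cv2
def shot(n,f):
    s=sense(); im=vision.get_image(n); cv2.imwrite(f'pics/{f}.png',im['pixels'][:,:,::-1]); np.savez(f'pics/{f}.npz',**im,pos=s['tcp_pos'],rot=s['tool_rot']); return s,im
E
python3 - <<'E'
from h import *
for n in ('scene','top'):
    s,im=shot(n,n+'0'); print(n,im['intrinsics'].round(1).tolist(),im['extrinsics'].round(3).tolist())
print(s, bot.pinch_z)
E
```

```text
pics
scene [[478.3, 0.0, 318.2], [0.0, 478.3, 238.0], [0.0, 0.0, 1.0]] [[-0.669, -0.743, 0.018, 0.342], [-0.367, 0.31, -0.877, 0.22], [0.646, -0.594, -0.48, 0.881], [0.0, 0.0, 0.0, 1.0]]
top [[547.5, 0.0, 327.4], [0.0, 547.5, 236.7], [0.0, 0.0, 1.0]] [[-0.009, -1.0, -0.008, 0.08], [-0.997, 0.009, -0.078, 0.42], [0.078, 0.007, -0.997, 1.402], [0.0, 0.0, 0.0, 1.0]]
{'t': 0.05, 'joints': array([-1.43821307,  0.33384977,  0.03988063,  1.46623777, -0.01343554,
        1.34328136, -0.05848538]), 'qd': array([ 5.07984485e-04, -1.30816568e-03, -7.82971719e-05, -5.92511596e-04,
        8.24905907e-04, -1.67156947e-05, -1.15279090e-03]), 'joint_torque': array([ 4.07747721e-03, -6.58448982e+01,  1.34112518e+00, -4.05130720e+01,
       -5.98888448e-02,  4.13703534e-02,  1.23717614e-04]), 'tcp_pos': array([0.14923003, 0.63217905, 0.22171525]), 'tool_rot': array([-3.14008393e+00,  6.87111497e-05,  2.90979279e+00]), 'force': array([-0.74693892,  0.14758989, -0.84604838]), 'torque': array([ 0.03815927,  0.04260901, -0.04420887]), 'finger_force': 0.0, 'width': 0.08711938629758731} 0.0187
```

View pics/scene0.png

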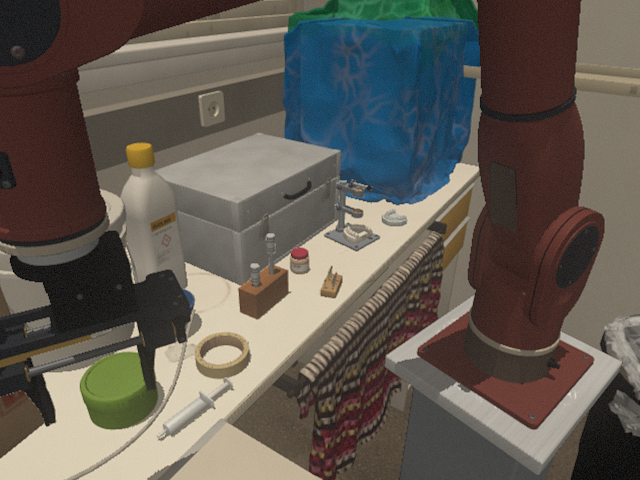

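View pics/top0.png

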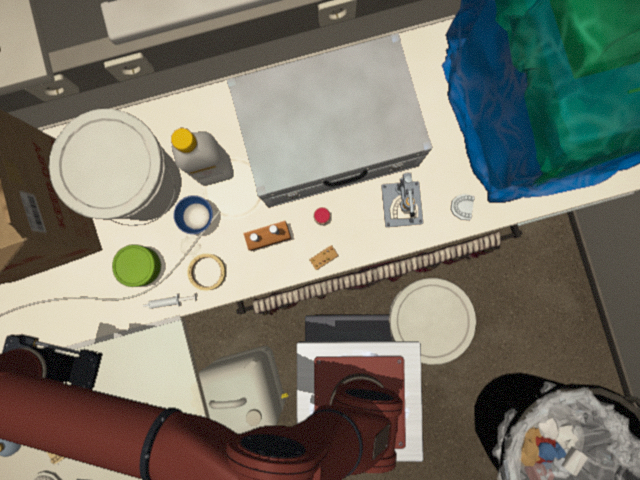

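The scene view shows the rod block with the tall rod at about (270,240) and the surveyor at about (350,215). In the top view the rods are at (253,238) and (273,230), the surveyor at (403,200). I'll enlarge that area.

```bash
python3 - <<'E'
import cv2,numpy as np
a=cv2.imread('pics/top0.png')[165:255,235:315]; b=cv2.imread('pics/top0.png')[165:255,370:450]
c=cv2.imread('pics/scene0.png')[165:255,315:405]
f=lambda i,s:cv2.resize(i,None,fx=s,fy=s,interpolation=cv2.INTER_CUBIC)
cv2.imwrite('pics/c0.png',np.vstack([np.hstack([f(a[35:90],5),f(b[:55],5)]),np.zeros((5,800,3),np.uint8),np.hstack([f(c,3.5)[:310],np.zeros((310,485,3),np.uint8)])])[:600])
z=np.load('pics/top0.npz'); D=z['depth'];K=z['intrinsics'];E=np.linalg.inv(z['extrinsics'])
v,u=np.mgrid[:480,:640]; P=np.stack([(u-K[0,2])/K[0,0]*D,(v-K[1,2])/K[1,1]*D,D,np.ones_like(D)],-1)@E.T
np.save('pics/topP.npy',P[...,:3])
def rep(n,u0,u1,v0,v1,z0,z1):
    q=P[v0:v1,u0:u1].reshape(-1,4); q=q[(q[:,2]>z0)&(q[:,2]<z1)]
    print(n,len(q),q.mean(0)[:3].round(4), q[:,:3].min(0).round(3),q[:,:3].max(0).round(3)); return q[:,:2]
rep('long',262,285,218,245,.12,.17); rep('short',242,262,225,250,.085,.12)
for n,a in (('block',(235,300,212,255,.045,.07)),('base',(375,430,170,235,.003,.014))):
    q=rep(n,*a); print(cv2.minAreaRect(q.astype(np.float32)*1000))
rep('jar',310,335,203,228,.03,.07)
rep('head',380,430,165,225,.115,.2)
rep('table',330,380,220,240,-.03,.03)
np.set_printoptions(linewidth=250)
print((P[170:215,395:420,2]*1000).astype(int))
E
```

```text
long 55 [0.4309 0.2022 0.1475] [0.423 0.195 0.122] [0.44  0.212 0.157]
short 54 [0.4162 0.2537 0.1044] [0.408 0.246 0.085] [0.425 0.263 0.112]
block 689 [0.4226 0.2281 0.0599] [0.388 0.171 0.046] [0.459 0.287 0.07 ]
((424.0126647949219, 229.3011474609375), (45.776466369628906, 110.48868560791016), 15.623781204223633)
base 1117 [ 0.5053 -0.1157  0.0073] [ 0.427 -0.193  0.003] [ 0.596 -0.048  0.014]
((511.89697265625, -120.5589370727539), (142.1301727294922, 170.12904357910156), 89.06712341308594)
jar 232 [0.4737 0.0896 0.0485] [0.454 0.069 0.03 ] [0.495 0.11  0.058]
head 466 [ 0.5226 -0.1119  0.1464] [ 0.456 -0.136  0.115] [ 0.585 -0.05   0.165]
table 993 [4.406e-01 4.900e-03 1.000e-04] [ 0.415 -0.06  -0.009] [0.467 0.069 0.009]
[[32 33 27 ...  4  6 -2]
 [22 16 13 ...  0 -2 -3]
 [10  6  2 ...  1  0  0]
 ...
 [32 26 28 ... 22  8  8]
 [39 32 27 ... 25  5  9]
 [31 32 24 ... 20  6  8]]
```

View pics/c0.png

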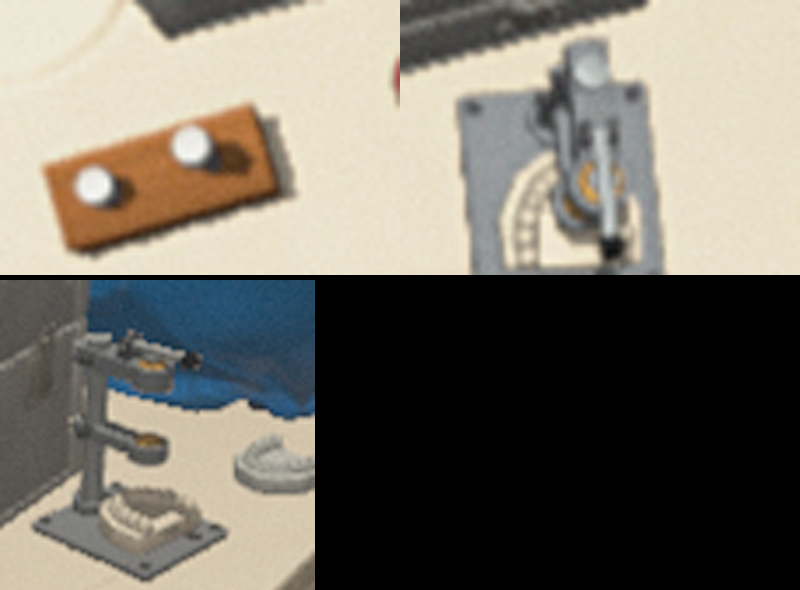

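Top crop: column top at full-image (408,179), bore at about (410,201), black knob at about (412.4,214). The block's rods are at about (273,229) and (254,237). Next I turn these into world points at their known heights.

```bash
cat >> h.py <<'E'
def ray(z,u,v,h):
    "world point of pixel (u,v) on the plane z=h"
    K=z['intrinsics'];E=np.linalg.inv(z['extrinsics']);d=E[:3,:3]@np.linalg.inv(K)@[u,v,1];o=E[:3,3];return o+d*(h-o[2])/d[2]
E
python3 - <<'E'
from h import *
z=np.load('pics/top0.npz'); P=np.load('pics/topP.npy')
for n,u,v,h in (('col',407.8,178.8,.15),('bore',410,201,.145),('knob',412.2,214,.157),('long',273,229.5,.151),('short',254,237.3,.107)): print(n,ray(z,u,v,h).round(4),P[int(round(v)),int(round(u))].round(3))
# base corners at z=8mm : crop (457,95),(648,80)
for u,v in ((381.6,184.4),(419.7,181.2),(385,226),(423.3,221)): print(ray(z,u,v,.008).round(4))
m=(P[...,2]>.05)&(P[...,0]>.5); box=P[120:205,240:430].reshape(-1,3); print('box top',np.percentile(box[:,2],[50,75,95]), 'front x near y=-.1:',P[150:185,400:425][P[150:185,400:425][...,2]>.1][:,0].min())
print(P[140:180:3,415].round(3).tolist())
s=sense(); yaw=s['tool_rot'][2]; print(s['tcp_pos'],yaw,s['t'])
E
```

```text
col [ 0.5461 -0.1162  0.15  ] [ 0.546 -0.117  0.146]
bore [ 0.4938 -0.121   0.145 ] [ 0.492 -0.12   0.155]
knob [ 0.4615 -0.1238  0.157 ] [ 0.461 -0.122  0.163]
long [0.4287 0.2025 0.151 ] [0.428 0.203 0.146]
short [0.4142 0.2534 0.107 ] [0.415 0.253 0.11 ]
[ 0.558  -0.0674  0.008 ]
[ 0.5655 -0.1674  0.008 ]
[ 0.4483 -0.0745  0.008 ]
[ 0.4604 -0.1745  0.008 ]
box top [0.20330464 0.20615064 0.20912834] front x near y=-.1: 0.31075718382362794
[[0.311, 0.066, 1.431], [0.617, -0.126, 0.208], [0.611, -0.126, 0.205], [0.604, -0.126, 0.207], [0.597, -0.126, 0.205], [0.599, -0.132, 0.168], [0.599, -0.137, 0.133], [0.603, -0.145, 0.082], [0.603, -0.15, 0.049], [0.603, -0.155, 0.011], [0.596, -0.156, 0.005], [0.589, -0.157, -0.001], [0.581, -0.156, 0.001], [0.572, -0.156, 0.004]]
[0.14921331 0.63220845 0.22176982] 2.9098041991953534 0.1
```

Emit:
send_rows(plan=[[[0, -32, -31, -15, -0.06], [0, -64, -62, -30, -0.12], [0, -96, -93, -45, -0.18], [0, -128, -124, -60, -0.25], [0, -160, -155, -75, -0.317]]], force=8)

```text
t: 0.6
tcp_pos: [0.2701, 0.4431, 0.2978]
tool_rot: [-3.141, -0.0, -3.054]
force: [1.4, 0.4, 0.6]
width: 0.0875
finger_force: 0.0
```

Emit:
send_rows(plan=[[[0, -23, -42, 0, 0], [0, -46, -84, 0, 0], [0, -69, -126, 0, 0], [0, -92, -168, 0, 0], [0, -120, -205, 0, 0]]])

```text
t: 1.1
tcp_pos: [0.4069, 0.2487, 0.2976]
tool_rot: [3.141, -0.0, -3.057]
force: [1.5, -0.2, 0.2]
width: 0.0871
finger_force: 0.0
```

Emit:
send_rows(plan=[[[0, -10, -48, 0, 0], [0, -20, -96, 0, 0], [0, -25, -145, 0, 0], [0, -26, -194, 0, 0], [0, -27, -243, 0, 0]]])

```text
t: 1.6
tcp_pos: [0.4537, 0.009, 0.2974]
tool_rot: [3.141, -0.0, -3.057]
force: [1.6, 0.2, 0.3]
width: 0.0867
finger_force: 0.0
```

Emit:
send_rows(plan=[[[0, 0, -35, 0, 0], [0, 1, -70, 0, 0], [0, 2, -110, 0, 0], [0, 3, -133, 0, 0], [0, 3, -133, 0, 0]]])

```text
t: 2.1
tcp_pos: [0.4617, -0.1254, 0.2976]
tool_rot: [-3.141, 0.0, -3.062]
force: [-0.3, 0.3, 0.4]
width: 0.0866
finger_force: 0.0
```

```bash
python3 - <<'E'
from h import *
s,im=shot('wrist','w1'); print(s['tcp_pos'],s['tool_rot'],s['joints'].round(2),im['T_tool_cam'].round(4).tolist(),im['intrinsics'].round(1).tolist())
E
```

```text
[ 0.46174854 -0.12535819  0.29758664] [-3.14126278e+00  1.11593076e-04 -3.06209139e+00] [-0.71 -0.13  0.81  1.78  0.1   1.45  1.74] [[-0.0007, -0.9523, -0.3052, 0.0861], [1.0, -0.0007, -0.0003, 0.0], [0.0001, -0.3052, 0.9523, -0.1616], [0.0, 0.0, 0.0, 1.0]] [[343.5, 0.0, 320.0], [0.0, 343.5, 242.1], [0.0, 0.0, 1.0]]
```

View pics/w1.png

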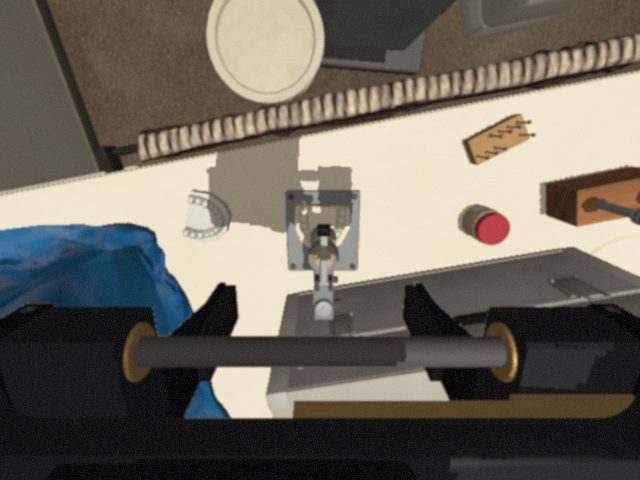

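The wrist view shows the surveyor upright: black knob at about (324,231), column top at (323,312). An enlarged crop will give finer values.

```bash
cat >> h.py <<'E'
from scipy.spatial.transform import Rotation as R
def wext(z):
    T=np.eye(4);T[:3,:3]=R.from_euler('xyz',z['rot']).as_matrix();T[:3,3]=z['pos'];return T@z['T_tool_cam']
def wray(z,u,v,h):
    E=wext(z);d=E[:3,:3]@np.linalg.inv(z['intrinsics'])@[u,v,1];o=E[:3,3];return o+d*(h-o[2])/d[2]
def wcloud(z):
    D=z['depth'];K=z['intrinsics'];v,u=np.mgrid[:480,:640]
    return (np.stack([(u-K[0,2])/K[0,0]*D,(v-K[1,2])/K[1,1]*D,D,np.ones_like(D)],-1)@wext(z).T)[...,:3]
E
python3 - <<'E'
from h import *
z=np.load('pics/w1.npz'); i=cv2.imread('pics/w1.png')[180:330,280:370]
cv2.imwrite('pics/w1c.png',cv2.resize(i,None,fx=4,fy=4,interpolation=cv2.INTER_CUBIC))
P=wcloud(z)
for u,v in ((324,228),(324,231),(324,234),(324,245),(324,312)): print(P[v,u].round(4))
E
```

```text
[ 0.4578 -0.1221  0.1602]
[ 0.4602 -0.122   0.1616]
[ 0.4632 -0.1217  0.161 ]
[ 0.475  -0.1207  0.1571]
[ 0.5493 -0.1145  0.1482]
```

View pics/w1c.png

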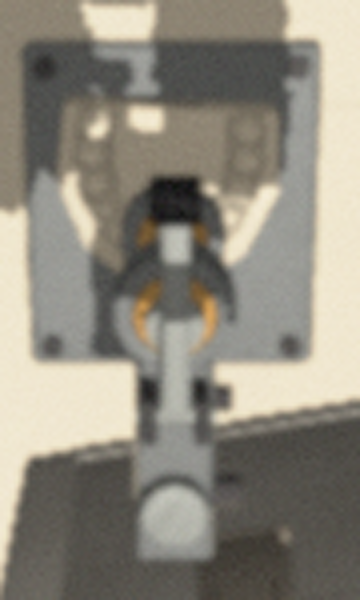

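```bash
python3 - <<'E'
from h import *
z=np.load('pics/w1.npz')
k=wray(z,324,230,.158);c=wray(z,324,308.2,.15);b=wray(z,324,259,.145)
print(k,c,b, np.linalg.norm((c-k)[:2]), np.arctan2(*(c-k)[[1,0]]), np.arctan2(*(c-b)[[1,0]]))
psi=np.arctan2(*(c-k)[[1,0]]); print('bore from col', c[:2]-.052*np.array([np.cos(psi),np.sin(psi)]))
E
```

```text
[ 0.46032642 -0.12191277  0.158     ] [ 0.54406378 -0.11491728  0.15      ] [ 0.4932484  -0.11905692  0.145     ] 0.08402905691992874 0.0833473962113711 0.08128495525897614
bore from col [ 0.49224429 -0.11924632]
```

Emit:
send_rows(plan=[[[0, 2, 3, 40, 0], [0, 2, 3, 80, 0], [0, 2, 3, 120, 0], [0.3, 2, 3, 150, 0], [0.5, 2, 3, 161, 0]]], force=6)

```text
t: 2.65
tcp_pos: [0.4583, -0.1173, 0.1338]
tool_rot: [3.141, -0.004, -3.055]
force: [-1.1, 0.6, 0.4]
width: 0.0779
finger_force: 0.0
```

Emit:
send_rows(plan=[[[0.7, 0, 0, 0, 0], [0.9, 0, 0, 0, 0], [1, 0, 0, 0, 0], [1, 0, 0, 0, 0], [1, 0, 0, 0, 0]]])

```text
t: 3.15
tcp_pos: [0.4606, -0.1188, 0.1373]
tool_rot: [3.141, 0.001, -3.056]
force: [0.9, 0.1, 0.3]
width: 0.039
finger_force: 0.0
```

Emit:
send_rows(plan=[[[1, 0, -3, 0, 0], [1, 0, -3, 0, 0], [1, 0, -3, 0, 0], [1, 0, -3, 0, 0], [1, 0, -3, 0, 0]]])

```text
t: 3.65
tcp_pos: [0.4604, -0.1222, 0.1366]
tool_rot: [-3.141, -0.0, -3.057]
force: [0.4, -2.0, -0.4]
width: 0.0119
finger_force: 6.0
```

Emit:
send_rows(plan=[[[1, -1.1, -0.5, -9.3, 0], [1, -4.3, -0.5, -19.8, 0], [1, -9.6, -0.5, -29.4, 0], [1, -16.7, -0.5, -37.9, 0], [1, -25.3, -0.5, -44.7, 0]]])

```text
t: 4.15
tcp_pos: [0.4864, -0.1201, 0.1823]
tool_rot: [3.141, 0.001, -3.056]
force: [1.1, -2.4, -2.6]
width: 0.0118
finger_force: 6.0
```

Emit:
send_rows(plan=[[[1, -9.8, 0, -5, 0], [1, -20.3, 0, -7.9, 0], [1, -31.3, 0, -8.7, 0], [1, -42.2, 0, -7.2, 0], [1, -52.6, 0, -3.7, 0]]])

```text
t: 4.65
tcp_pos: [0.5394, -0.1158, 0.185]
tool_rot: [-3.141, 0.0, -3.056]
force: [-0.8, -2.0, 1.1]
width: 0.0119
finger_force: 6.0
```

Emit:
send_rows(plan=[[[1, 0, 0, 0, 0], [1, 0, 0, 0, 0], [0.75, 0, 0, 0, 0], [0.75, 0, 0, 0, 0], [0.7, 0, 0, 0, 0]]])

```text
t: 5.15
tcp_pos: [0.5376, -0.1153, 0.1848]
tool_rot: [3.141, -0.0, -3.056]
force: [0.3, -0.5, 0.1]
width: 0.023
finger_force: 0.0
```

Emit:
send_rows(plan=[[[0.7, 0, 0, -30, 0], [0.6, 0, 0, -65, 0], [0.5, 20, 0, -105, 0], [0.3, 60, 0, -113, 0], [0.3, 76, 0, -113, 0]]])

```text
t: 5.65
tcp_pos: [0.4608, -0.1235, 0.2996]
tool_rot: [3.14, 0.003, -3.058]
force: [-0.4, -1.5, -1.6]
width: 0.05
finger_force: 0.0
```

```bash
python3 - <<'E'
from h import *
s,im=shot('wrist','w2'); print(s['tcp_pos'],s['tool_rot'][2],s['joints'].round(2),s['width'])
z=np.load('pics/w2.npz'); i=cv2.imread('pics/w2.png')[180:330,270:380]
cv2.imwrite('pics/w2c.png',cv2.resize(i,None,fx=4,fy=4,interpolation=cv2.INTER_CUBIC))
P=wcloud(z)[180:330,270:380].reshape(-1,3); q=P[P[:,2]>.17]; print(len(q),q.mean(0),q.min(0),q.max(0))
E
```

```text
[ 0.46077712 -0.12349491  0.29964511] -3.05801324863469 [-0.75 -0.15  0.85  1.78  0.11  1.46  1.73] 0.05002399364834234
1085 [ 0.47704819 -0.11286367  0.27270665] [ 0.37455466 -0.15017207  0.17000329] [ 0.53427121 -0.09434146  0.46096031]
```

View pics/w2c.png

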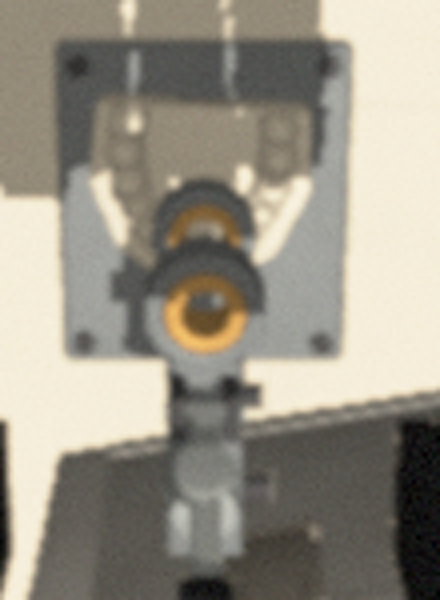

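The lever is up and back (knob at crop (205,585)). The brass ring of the upper bore is centred at crop (205.5,313.5), which is full image (321,258).

```bash
python3 - <<'E'
from h import *
z=np.load('pics/w2.npz')
print('bore',wray(z,270+205.5/4-.4,180+313.5/4-.4,.145),'lower ring approx',wray(z,270+204/4-.4,180+243/4-.4,.084))
i=cv2.imread('pics/w2.png').astype(int); b,g,r=i[...,0],i[...,1],i[...,2]
m=((r-b)>60).astype(np.uint8); m[:245]=0; m[275:]=0; m[:,:300]=0;m[:,345:]=0
print(m.sum()); c,_=cv2.findContours(m,0,2); c=max(c,key=len); print(cv2.fitEllipse(c)); print(wray(z,*cv2.fitEllipse(c)[0],.145))
s=sense(); print(s['tcp_pos'])
E
```

```text
bore [ 0.49263457 -0.11968419  0.145     ] lower ring approx [ 0.49389027 -0.11975345  0.084     ]
220
((320.7557067871094, 258.6314392089844), (18.099411010742188, 19.85060691833496), 99.93941497802734)
[ 0.49333763 -0.11984127  0.145     ]
[ 0.45934467 -0.12342788  0.29891687]
```

Emit:
send_rows(plan=[[[0.3, 0, 45, 0, 0], [0.3, 0, 90, 0, 0], [0.3, 0, 135, 0, 0], [0.3, 0, 180, 0, 0], [0.3, 0, 220, 0, 0]]])

```text
t: 6.2
tcp_pos: [0.4429, 0.0996, 0.2978]
tool_rot: [3.141, -0.0, -3.055]
force: [0.7, 0.2, 0.1]
width: 0.0609
finger_force: 0.0
```

Emit:
send_rows(plan=[[[0.43, 4, 30, 0, 0], [0.43, 4, 65, 0, 0], [0.43, 4, 95, 0, 0], [0.43, 4, 104, 0, 0], [0.43, 4, 104, 0, 0]]])

```text
t: 6.7
tcp_pos: [0.4303, 0.2015, 0.2974]
tool_rot: [-3.141, -0.001, -3.054]
force: [-0.8, 0.3, 0.2]
width: 0.05
finger_force: 0.0
```

```bash
python3 - <<'E'
from h import *
s,im=shot('wrist','w3'); print(s['tcp_pos'],s['tool_rot'],s['width'])
z=np.load('pics/w3.npz'); i=cv2.imread('pics/w3.png')[180:330,240:420]
cv2.imwrite('pics/w3c.png',cv2.resize(i,None,fx=4,fy=4,interpolation=cv2.INTER_CUBIC))
P=wcloud(z)[180:330,240:420].reshape(-1,3); q=P[(P[:,2]>.14)&(P[:,2]<.16)]; print(len(q),q.mean(0),q.min(0),q.max(0))
E
```

```text
[0.43031092 0.20152267 0.29736106] [-3.14075946e+00 -1.08157185e-03 -3.05382504e+00] 0.04997615689741951
1040 [0.48556453 0.19830223 0.14979017] [0.42321995 0.1610471  0.14000119] [0.51970274 0.2348543  0.15997609]
```

View pics/w3c.png

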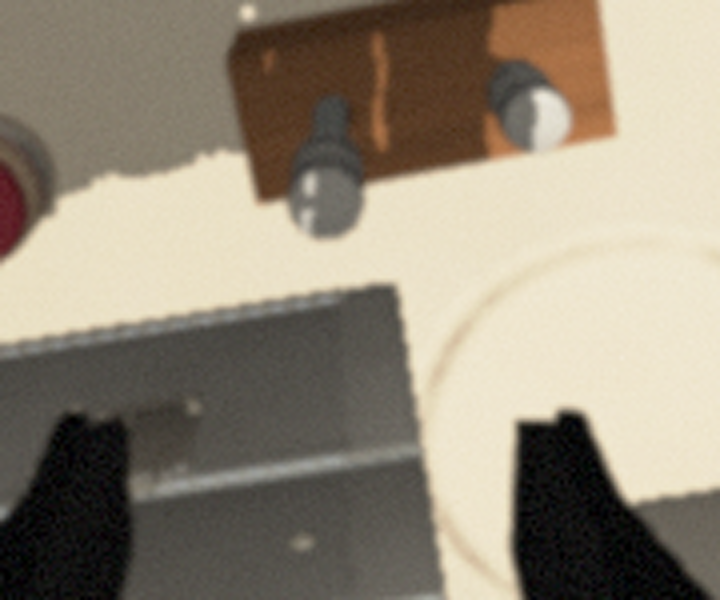

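Long rod's top disc is centred at crop (326,202), which is full image (321.1,230.1). The short rod is at crop (535,112), and both fingers are clear of it.

```bash
python3 - <<'E'
from h import *
z=np.load('pics/w3.npz'); g=wray(z,240+326/4-.4,180+202/4-.4,.151); sh=wray(z,240+536/4-.4,180+112/4-.4,.107)
s=sense(); M=R.from_euler('xyz',s['tool_rot']).as_matrix()
print(g,sh,np.linalg.norm((g-sh)[:2]),'shift tool',(M.T@(np.r_[g[:2],.114]-s['tcp_pos']))*1000, s['tcp_pos'])
E
```

```text
[0.43091949 0.20244682 0.151     ] [0.41421768 0.25598503 0.107     ] 0.056082889711538575 shift tool [ -0.5025765    2.55902347 183.56568567] [0.43076032 0.20002312 0.29756814]
```

Emit:
send_rows(plan=[[[0.43, -0.5, 2, 40, 0], [0.43, -0.5, 2, 85, 0], [0.43, -0.5, 2, 130, 0], [0.43, -0.5, 2, 165, 0], [0.43, -0.5, 2, 183, 0]]])

```text
t: 7.25
tcp_pos: [0.4301, 0.1997, 0.1122]
tool_rot: [-3.14, -0.003, -3.059]
force: [0.5, -0.5, 0.7]
width: 0.0496
finger_force: 0.0
```

Emit:
send_rows(plan=[[[0.43, 0, 0, 0, 0], [0.43, 0, 0, 0, 0], [0.43, 0, 0, 0, 0], [0.43, 0, 0, 0, 0], [0.43, 0, 0, 0, 0]]])

```text
t: 7.75
tcp_pos: [0.4316, 0.2026, 0.1158]
tool_rot: [3.141, 0.001, -3.056]
force: [0.1, 0.3, 0.5]
width: 0.0496
finger_force: 0.0
```

Emit:
send_rows(plan=[[[1, 0.5, 0, 0, 0], [1, 0.5, 0, 0, 0], [1, 0.5, 0, 0, 0], [1, 0.5, 0, 0, 0], [1, 0.5, 0, 0, 0]]], force=30)

```text
t: 8.25
tcp_pos: [0.4306, 0.2023, 0.115]
tool_rot: [3.142, -0.0, -3.056]
force: [-0.8, 2.6, -0.6]
width: 0.0176
finger_force: 17.7
```

Emit:
send_rows(plan=[[[1, 0, 0, 0, 0], [1, 0, 0, -10, 0], [1, 0, 0, -30, 0], [1, 0, 0, -60, 0], [1, 0, 0, -80, 0]]])

```text
t: 8.75
tcp_pos: [0.431, 0.2021, 0.1972]
tool_rot: [3.141, 0.001, -3.057]
force: [0.1, 1.3, -2.1]
width: 0.0172
finger_force: 29.9
```

Emit:
send_rows(plan=[[[1, 0, 0, -30, 0], [1, 0, 0, -60, 0], [1, -2, -20, -88, 0], [1, -5, -50, -88, 0], [1, -9, -86, -88, 0]]])

```text
t: 9.25
tcp_pos: [0.4471, 0.1169, 0.2844]
tool_rot: [3.141, 0.002, -3.055]
force: [0.8, -0.4, -1.4]
width: 0.0171
finger_force: 29.9
```

Emit:
send_rows(plan=[[[1, -5, -40, 0, 0], [1, -10, -85, 0, 0], [1, -14, -130, 0, 0], [1, -18, -170, 0, 0], [1, -20, -190, 0, 0]]])

```text
t: 9.75
tcp_pos: [0.4826, -0.0748, 0.2838]
tool_rot: [-3.141, 0.001, -3.061]
force: [0.8, 0.2, -1.4]
width: 0.0168
finger_force: 29.9
```

Emit:
send_rows(plan=[[[1, -3, -20, 0, 0], [1, -5, -40, 0, 0], [1, -5.5, -50, 0, 0], [1, -5.5, -50, 0, 0], [1, -5.5, -50, 0, 0]]])

```text
t: 10.25
tcp_pos: [0.4925, -0.1189, 0.283]
tool_rot: [3.141, -0.0, -3.056]
force: [1.0, 0.6, -0.7]
width: 0.0171
finger_force: 29.9
```

```bash
python3 - <<'E'
from h import *
s,im=shot('wrist','w4'); print(s['tcp_pos'],s['tool_rot'],s['width'],s['finger_force'])
cv2.imwrite('pics/w4c.png',cv2.resize(im['pixels'][150:370,200:440,::-1],None,fx=2.7,fy=2.7,interpolation=cv2.INTER_CUBIC))
s,im=shot('scene','s4')
E
```

```text
[ 0.49253227 -0.11888502  0.28302615] [ 3.14134542e+00 -3.52062033e-04 -3.05621025e+00] 0.017056156001866368 29.94056588038802
```

View pics/w4c.png

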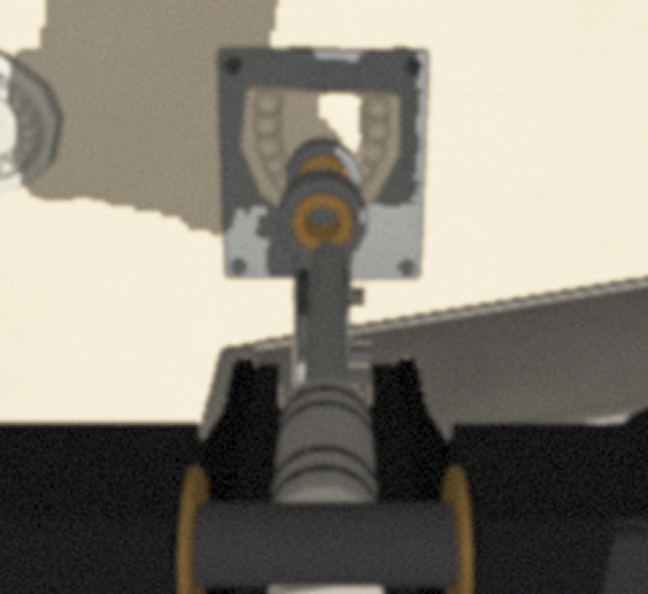

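The bore ring is at about crop (323,220) and the rod comes up towards it from the grip at (325,400). I need a closer crop to make out the tip.

```bash
python3 - <<'E'
from h import *
a=cv2.imread('pics/w4.png')[215:300,290:350]
b=cv2.imread('pics/s4.png')[165:260,310:380]
f=lambda i,s:cv2.resize(i,None,fx=s,fy=s,interpolation=cv2.INTER_CUBIC)
cv2.normalize(a,a,0,255,cv2.NORM_MINMAX)
A=f(a,7)[:595]; B=f(b,5)[:475]; B=np.vstack([B,np.zeros((A.shape[0]-B.shape[0],B.shape[1],3),np.uint8)])
cv2.imwrite('pics/c4.png',np.hstack([A,B]))
z=np.load('pics/w4.npz'); P=wcloud(z)
for v in range(236,292,4): print(v,[P[v,u].round(3).tolist() for u in (316,320,323)])
E
```

```text
236 [[0.499, -0.122, 0.138], [0.5, -0.118, 0.134], [0.498, -0.116, 0.138]]
240 [[0.501, -0.122, 0.144], [0.488, -0.119, 0.184], [0.488, -0.117, 0.183]]
244 [[0.491, -0.122, 0.185], [0.488, -0.119, 0.194], [0.488, -0.117, 0.194]]
248 [[0.491, -0.122, 0.196], [0.488, -0.119, 0.204], [0.488, -0.117, 0.204]]
252 [[0.491, -0.122, 0.205], [0.489, -0.119, 0.211], [0.489, -0.117, 0.211]]
256 [[0.491, -0.122, 0.215], [0.489, -0.119, 0.219], [0.488, -0.117, 0.221]]
260 [[0.49, -0.122, 0.224], [0.489, -0.119, 0.228], [0.488, -0.117, 0.228]]
264 [[0.49, -0.122, 0.232], [0.489, -0.119, 0.234], [0.488, -0.117, 0.235]]
268 [[0.49, -0.122, 0.238], [0.49, -0.119, 0.24], [0.489, -0.117, 0.241]]
272 [[0.491, -0.122, 0.244], [0.489, -0.119, 0.248], [0.489, -0.117, 0.248]]
276 [[0.49, -0.122, 0.252], [0.489, -0.119, 0.254], [0.489, -0.117, 0.254]]
280 [[0.49, -0.121, 0.257], [0.489, -0.119, 0.26], [0.49, -0.117, 0.258]]
284 [[0.49, -0.121, 0.263], [0.489, -0.119, 0.265], [0.489, -0.117, 0.264]]
288 [[0.49, -0.121, 0.269], [0.489, -0.119, 0.27], [0.49, -0.117, 0.269]]
```

View pics/c4.png

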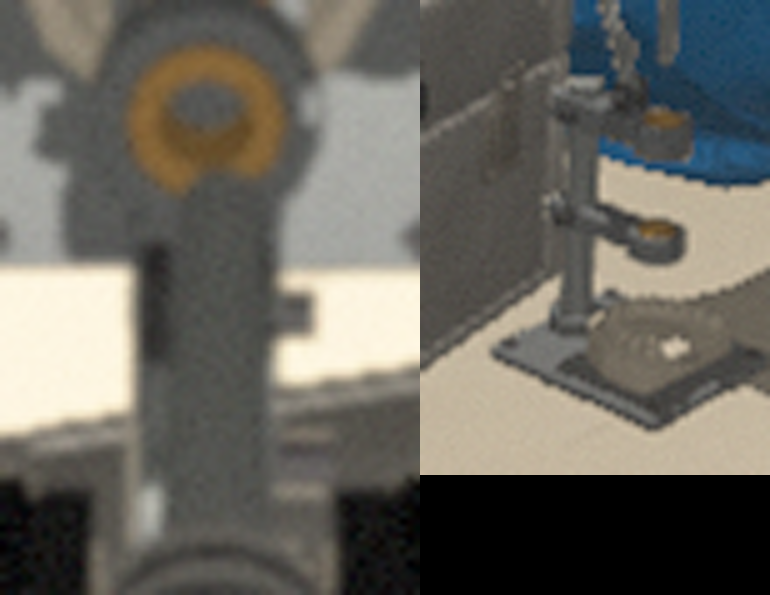

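```bash
python3 - <<'E'
from h import *
from scipy.optimize import least_squares
z=np.load('pics/w4.npz'); P=wcloud(z)[225:300,300:340].reshape(-1,3)
q=P[(P[:,2]>.19)&(P[:,2]<.265)&(abs(P[:,0]-.492)<.008)&(abs(P[:,1]+.118)<.008)]
f=lambda p:np.hypot(q[:,0]-p[0]-p[2]*(q[:,2]-.17),q[:,1]-p[1]-p[3]*(q[:,2]-.17))-.005
r=least_squares(f,[.4935,-.1185,0,0],loss='soft_l1',f_scale=.0005); print(len(q),r.x,np.abs(r.fun).mean())
print('bore',wray(z,290+209/7-.4,215+119.5/7-.4,.145), 'lower?')
for h in (.2,.23,.26):
    w=q[abs(q[:,2]-h)<.01]; print(h,w[:,1].min(),w[:,1].max(),w[:,0].min())
print(sense()['tcp_pos'])
E
```

```text
594 [ 0.49276232 -0.11731918  0.01396104 -0.00916551] 0.00017037464812912501
bore [ 0.49249838 -0.11938641  0.145     ] lower?
0.2 -0.12259344580377157 -0.11297837869686546 0.4875831331983429
0.23 -0.12284988483691867 -0.1134253016781385 0.4878823377357288
0.26 -0.12304879906950177 -0.11353188725733519 0.48854945859800547
[ 0.49261782 -0.11840241  0.28295347]
```

Emit:
send_rows(plan=[[[1, 0, -2, 0, 0], [1, 0, -2, 10, 0], [1, 0, -2, 20, 0], [1, 0, -2, 24, 0], [1, 0, -2, 24, 0]]])

```text
t: 10.85
tcp_pos: [0.4923, -0.1214, 0.2579]
tool_rot: [-3.142, -0.002, -3.056]
force: [-0.8, -0.4, -2.4]
width: 0.0173
finger_force: 29.9
```

Emit:
send_rows(plan=[[[1, 0, 0, 4, 0], [1, 0, 0, 8, 0], [1, 0, 0, 12, 0], [1, 0, 0, 14, 0], [1, 0, 0, 14, 0]]])

```text
t: 11.35
tcp_pos: [0.4927, -0.1215, 0.2447]
tool_rot: [-3.142, -0.0, -3.056]
force: [-0.1, -0.4, -1.1]
width: 0.0173
finger_force: 29.9
```

Emit:
send_rows(plan=[[[1, 0, 0, 8, 0], [1, 0, 0, 18, 0], [1, 0, 0, 28, 0], [1, 0, 0, 36, 0], [1, 0, 0, 36, 0]]])

```text
t: 11.85
tcp_pos: [0.4922, -0.1214, 0.2076]
tool_rot: [-3.142, -0.002, -3.056]
force: [0.8, 0.6, -1.3]
width: 0.0172
finger_force: 29.9
```

Emit:
send_rows(plan=[[[1, 0, 0, 5, 0], [1, 0, 0, 10, 0], [1, 0, 0, 14, 0], [1, 0, 0, 18, 0], [1, 0, 0, 20, 0]]])

```text
t: 12.35
tcp_pos: [0.4927, -0.1215, 0.1886]
tool_rot: [3.142, -0.0, -3.056]
force: [0.0, 1.1, 0.0]
width: 0.0172
finger_force: 29.9
```

Emit:
send_rows(plan=[[[1, 0, 0, 6, 0], [1, 0, 0, 12, 0], [1, 0, 0, 18, 0], [1, 0, 0, 24, 0], [1, 0, 0, 24, 0]]])

```text
t: 12.85
tcp_pos: [0.4923, -0.1214, 0.164]
tool_rot: [-3.142, -0.001, -3.056]
force: [0.1, 2.5, -3.1]
width: 0.0172
finger_force: 29.9
```

Emit:
send_rows(plan=[[[1, 0, 0, 0, 0], [1, 0, 0, 0, 0], [1, 0, 0, 0, 0], [1, 0, 0, 0, 0], [1, 0, 0, 0, 0]]])

```text
t: 13.35
tcp_pos: [0.4927, -0.1214, 0.1649]
tool_rot: [3.141, -0.0, -3.056]
force: [-1.4, 2.5, -3.0]
width: 0.0171
finger_force: 29.9
```

```bash
python3 - <<'E'
from h import *
s,_=shot('wrist','w5'); s,_=shot('scene','s5'); print(s['tcp_pos'],s['force'],s['finger_force'],s['t'])
z=np.load('pics/w5.npz')
b=cv2.imread('pics/s5.png')[150:260,310:400]; a=cv2.imread('pics/w5.png')[190:340,240:400]
f=lambda i,s:cv2.resize(i,None,fx=s,fy=s,interpolation=cv2.INTER_CUBIC)
A=f(b,4); B=f(a,2.7)[:440]; B=np.vstack([B,np.zeros((440-B.shape[0],B.shape[1],3),np.uint8)])
cv2.imwrite('pics/c5.png',np.hstack([A,B]))
P=wcloud(z)[200:330,290:350].reshape(-1,3)
for h in range(140,200,5):
    w=P[(abs(P[:,2]*1000-h)<2.5)&(abs(P[:,0]-.49)<.014)&(abs(P[:,1]+.119)<.012)]; print(h,len(w), w[:,:2].min(0).round(4) if len(w) else '', w[:,:2].max(0).round(4) if len(w) else '')
E
```

```text
[ 0.49273512 -0.1214252   0.16495693] [-0.73741836  3.43219847 -3.1117155 ] 29.91926270071417 13.4
140 228 [ 0.4781 -0.131 ] [ 0.5006 -0.1072]
145 774 [ 0.4786 -0.131 ] [ 0.5016 -0.107 ]
150 60 [ 0.4889 -0.1254] [ 0.4933 -0.1164]
155 9 [ 0.4884 -0.1234] [ 0.4898 -0.1189]
160 24 [ 0.4857 -0.1295] [ 0.4928 -0.1137]
165 172 [ 0.4789 -0.131 ] [ 0.493  -0.1077]
170 206 [ 0.4785 -0.1309] [ 0.4927 -0.1079]
175 283 [ 0.479  -0.1307] [ 0.4927 -0.1084]
180 242 [ 0.4787 -0.131 ] [ 0.4929 -0.1087]
185 289 [ 0.4802 -0.131 ] [ 0.4922 -0.1089]
190 336 [ 0.48  -0.131] [ 0.4931 -0.1094]
195 219 [ 0.48   -0.1288] [ 0.4898 -0.1097]
```

View pics/c5.png

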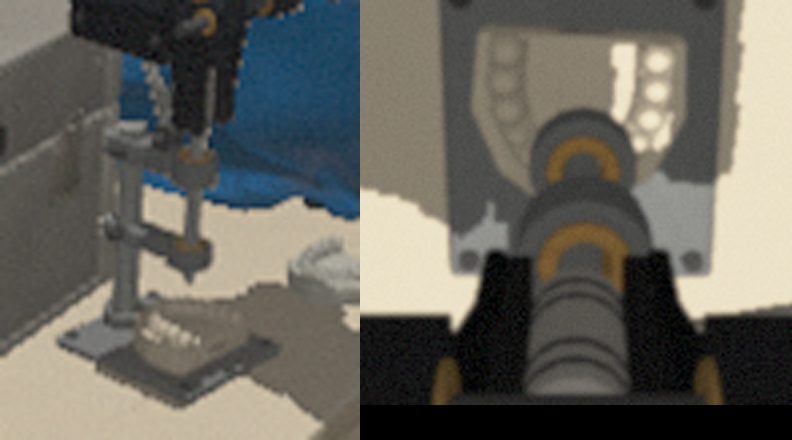

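The rod passes through both bushings: its tip shows below the lower one at crop (190,280), and its shoulder is about 15 mm above the upper one. The lever stays back, and the forces are small and steady.

```bash
python3 -c "
from rig import order; print(order.hand_in())"
```

```text
the job is handed in; nothing more can be done
None
```

The job is handed in. The keeper lever is up, and the long rod is held through both bushings with its tip out below the lower one and its grip about 15 mm above the upper one; `hand_in()` returned no verdict.

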